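Find the key left latched on the switch box and release it

TASK

One of the four identical keys on the bench switch box has been left latched down. With the fingertips, tap every key lightly along the row, from the one nearest the robot to the farthest, to feel which one it is, so lightly that no key latches or releases; then press the latched key right down and let go, so that it springs up and all four keys are left up. Do not shift or lift the small things lying round the box, and press no harder than a key needs.

Things in the scene. Friction and masses are not known exactly. Their poses are not given: they have to be found in the camera images.
- row: grey switch box, fixed, 70 mm (x) by 190 mm (y), 140 mm high; origin at the centre of its underside (z = 0). Its y axis runs along the row, towards the end nearest the robot; x points left across it. A fixed press and a cabinet (up to 0.30 m high) stand near its near end. Four identical push keys stand on it at y = +67.5 (nearest the robot), +22.5, -22.5 and -67.5 mm (farthest).
- station_a: one of the four identical key stations; which letter stands at which place of the row changes from start to start. Fixed; origin at the middle of its key, level with the top plate (140 mm above the table); axes as the box. It carries a thin black bezel (40 x 36 mm, 2.5 mm high) and the key, whose contact counts as touching the station.
- key_a_top (a point): centre of the flat top of this station's key: a grey rectangular cap, 32 mm (box x) by 28 mm (box y), that moves straight down. An up key's top is 154 mm above the table, a latched key's 149.3 mm, a key pushed to the bottom 143.5 mm.
- key_a (a joint): how far this key is down, m: 0 = up, 0.0047 = latched, 0.0105 = at the bottom stop. Push-push action: an up key resists with a spring, about 2.5 N to start moving, 5 N at 5 mm, 8 N at the bottom; pressed beyond about 7 mm and let go it may latch. A latched key hardly gives until about 5 N; pressed to the bottom (at least 9.5 mm) and let go, it springs up to 0.
- station_b: one of the four identical key stations; which letter stands at which place of the row changes from start to start. Fixed; origin at the middle of its key, level with the top plate (140 mm above the table); axes as the box. It carries a thin black bezel (40 x 36 mm, 2.5 mm high) and the key, whose contact counts as touching the station.
- key_b_top (a point): centre of the flat top of this station's key: a grey rectangular cap, 32 mm (box x) by 28 mm (box y), that moves straight down. An up key's top is 154 mm above the table, a latched key's 149.3 mm, a key pushed to the bottom 143.5 mm.
- key_b (a joint): how far this key is down, m: 0 = up, 0.0047 = latched, 0.0105 = at the bottom stop. Push-push action: an up key resists with a spring, about 2.5 N to start moving, 5 N at 5 mm, 8 N at the bottom; pressed beyond about 7 mm and let go it may latch. A latched key hardly gives until about 5 N; pressed to the bottom (at least 9.5 mm) and let go, it springs up to 0.
- station_c: one of the four identical key stations; which letter stands at which place of the row changes from start to start. Fixed; origin at the middle of its key, level with the top plate (140 mm above the table); axes as the box. It carries a thin black bezel (40 x 36 mm, 2.5 mm high) and the key, whose contact counts as touching the station.
- key_c_top (a point): centre of the flat top of this station's key: a grey rectangular cap, 32 mm (box x) by 28 mm (box y), that moves straight down. An up key's top is 154 mm above the table, a latched key's 149.3 mm, a key pushed to the bottom 143.5 mm.
- key_c (a joint): how far this key is down, m: 0 = up, 0.0047 = latched, 0.0105 = at the bottom stop. Push-push action: an up key resists with a spring, about 2.5 N to start moving, 5 N at 5 mm, 8 N at the bottom; pressed beyond about 7 mm and let go it may latch. A latched key hardly gives until about 5 N; pressed to the bottom (at least 9.5 mm) and let go, it springs up to 0.
- station_d: one of the four identical key stations; which letter stands at which place of the row changes from start to start. Fixed; origin at the middle of its key, level with the top plate (140 mm above the table); axes as the box. It carries a thin black bezel (40 x 36 mm, 2.5 mm high) and the key, whose contact counts as touching the station.
- key_d_top (a point): centre of the flat top of this station's key: a grey rectangular cap, 32 mm (box x) by 28 mm (box y), that moves straight down. An up key's top is 154 mm above the table, a latched key's 149.3 mm, a key pushed to the bottom 143.5 mm.
- key_d (a joint): how far this key is down, m: 0 = up, 0.0047 = latched, 0.0105 = at the bottom stop. Push-push action: an up key resists with a spring, about 2.5 N to start moving, 5 N at 5 mm, 8 N at the bottom; pressed beyond about 7 mm and let go it may latch. A latched key hardly gives until about 5 N; pressed to the bottom (at least 9.5 mm) and let go, it springs up to 0.
- spool: bystander, loose, not to be shifted: thread spool standing upright, blue thread, 45 mm across, 52 mm tall; origin about at the centre of its underside.
- tin: bystander, loose, not to be shifted: low round tin, 65 mm across, 31 mm tall; origin about at the centre of its underside.
- tape_measure: bystander, loose, not to be shifted: pocket tape measure standing on its edge, 37x71x62 mm; origin about at the centre of its underside.
- marker: bystander, loose, not to be shifted: marker pen lying beyond the far end of the box, 133 mm long, 16 mm thick; origin about at the centre of its underside.
- buckle: bystander, loose, not to be shifted: small flat strap buckle, 25x68x7 mm; origin about at the centre of its underside.

How it is judged:
By the outcome, as a careful person would: the job done as asked, in the order asked, and still so for the second after the job is handed in, with the robot touching nothing.
It also fails if it takes over 45 s, if anything falls off the work surface, if the arm or the gripper's body presses on something with over 40 N, if the wrist force passes 120 N, or if a joint passes its speed limit or range.

ROBOT

A 7-joint arm with a two-finger parallel gripper is mounted at the origin on a cart in front of the work surface, level with it; the furniture and walls round the work are solid. World frame = base frame: x ahead of the robot, y to its left, z up, the work surface at z = 0. Lengths are in m, angles in rad, forces in N, time in s.
With the tool pointing down it reaches from about 0.4 to 0.9 m from the base axis. Payload 5.6 kg.
Tool frame: the origin (TCP) lies at the very end of the fingers, on their centre line; the grasp point (between the pads) lies 19 mm behind it (grip_depth is the distance from the TCP to the grasp point, in m); y points along the fingers, z is the direction in which the jaws open and shut, and the axes are right-handed (so a half turn about y gives the same grasp; the last joint's range is limited). The gripper opens to 92 mm and grips with 3 to 60 N. Pads are 20 mm wide; open, the fingers measure 128 mm over their backs; the gripper's body (75 mm by 189 mm) begins 69 mm behind the grasp point.
Start: joints at [-1.267, 0.468, -0.012, 1.603, 0.006, 1.071, -0.056], TCP at [0.221, 0.611, 0.18] pointing down, gripper open.
Joint ranges: [-2.53, 2.53], [-0.31, 2.02], [-1.57, 1.55], [0.28, 2.44], [-1.29, 4.43], [0.15, 1.84], [-2.92, 2.92]. Speed limits (rad/s): [2.57, 2.57, 3.14, 3.14, 3.14, 3.14, 3.14].

INTERFACE

Orientations are given as [roll, pitch, yaw] about the fixed x, y, z axes, in that order (R = Rz(yaw) Ry(pitch) Rx(roll)).
In Python, from station import * gives the robot as it stands.
- The arm moves only by the tool play_rows, never from a script. Its arguments are lists of equal length, an entry for each row: "translation": the shift along the tool's x, y, z in cm, a list of three; "spin": the turn about the tool's y in units of 5 degrees (1.0 is 5 degrees). A call has exactly 8 rows; each row is the pose to reach, as a shift and turn from the pose commanded when the call began, along the tool's axes at that moment; what a row does not reach only later rows make up. A row lasts 1/12 s, in which the tool goes at most 41.7 mm and 7.16 degrees, less where a joint would pass 70% of its speed; a pose out of reach is approached as far as the arm can. A call with a gripper value outside its range is refused whole. "jaw" is the finger opening in cm, from 0 to 9.19, set as the call begins (left out, the last holds). The fingers move at their own pace and stop on an object; "force" is the grip in N (left out, the last holds). Time passes only in rows, so rows that repeat a pose let the fingers close, or fill a call up. It gives the time, the measured TCP pose, the force and the opening at its end, in the units of the state.
- observe(): the state, without advancing time (a new reading comes with each control period).
- snapshot(name): name is "side" or "top" or "wrist"; returns the picture (480x640x3 uint8, red, green, blue); there is no depth.
- camera_model(name): a dict with "intrinsics" (3x3 intrinsics, pixels), "R" (3x3) and "t" (3): a world point X has camera coordinates R X + t. Camera axes: x right, y down, z forward; pixel columns grow to the right and rows downward; lengths in m; the calibration is good to about 2 mm. A picture is of the moment at which its call begins: read the wrist's pose just before it. camera_model takes no time and is no camera call; for the wrist camera it gives the pose at the moment of the call.
- hand_in(): hands the job in, once; it reports no verdict.
The state is a dict: "clock": time; "q": joint angles; "joint_velocities": joint speeds; "joint_torque": joint torques, N m; "tcp_pos": TCP position; "eef_rot": TCP orientation; "force": force on the tool from outside, world axes, zero at the start; "moment": the same for the moment, N m; "gripper_width": finger opening in m.
Only numpy, scipy, OpenCV 4.12 (cv2) and the standard library are available. Lean on these libraries where they do the work, as an engineer would, in place of code of your own. Each camera call takes 0.05 s, during which the arm holds its last target. There are 200 camera calls.

## Working session

There is one attempt and no reset: what is moved stays moved. The work goes in short steps, Python scripts to look and compute and a tool call to move; the robot and the scene stay as the last step left them, time stands still between calls to the robot, and variables do not carry over. Pictures are saved under pics/ and viewed, about 8 in all and at most 12, crops included, and the job is handed in when it is done.

Besides the shell and the picture viewer there is one more tool, called as a command line: name --pt "numbers of a row" for each row, then --argument value for the rest. play_rows: Moves the arm, as the interface text tells. Its arguments: {"type":"object","properties":{"translation":{"type":"array"},"spin":{"type":"array"},"jaw":{"type":"number"},"force":{"type":"number"}},"required":["translation","spin"]}

```bash
ls; mkdir -p pics; python3 - <<'E'
from station import *
import cv2
o=observe();print({k:o[k] for k in('clock','tcp_pos','eef_rot','force','gripper_width')})
for n in('top','side'):
    cv2.imwrite(f'pics/{n}0.png',snapshot(n)[:,:,::-1]);c=camera_model(n);print(n,c)
E
```

```text
pics
{'clock': 0.0, 'tcp_pos': array([0.22076016, 0.61069116, 0.17887544]), 'eef_rot': array([-1.57252860e+00, -1.54881000e-04, -3.46784797e-01]), 'force': array([ 0.94748644, -0.00256014, -0.44004867]), 'gripper_width': 0.09210876926044594}
top {'intrinsics': array([[621.73923604,   0.        , 318.0509648 ],
       [  0.        , 621.73923604, 234.60230068],
       [  0.        ,   0.        ,   1.        ]]), 'R': array([[ 2.20285053e-02, -9.99748829e-01,  4.12599925e-03],
       [-9.84731011e-01, -2.24100704e-02, -1.72634368e-01],
       [ 1.72683471e-01, -2.60122320e-04, -9.84977335e-01]]), 't': array([0.32213503, 0.54519248, 0.89987241])}
side {'intrinsics': array([[539.87634016,   0.        , 310.35239727],
       [  0.        , 539.87634016, 241.67232256],
       [  0.        ,   0.        ,   1.        ]]), 'R': array([[-0.99257318, -0.12077458,  0.01455961],
       [-0.06245   ,  0.4031762 , -0.91298902],
       [ 0.10439578, -0.90711766, -0.40772425]]), 't': array([0.57228525, 0.02430126, 1.23265057])}
```

View pics/top0.png

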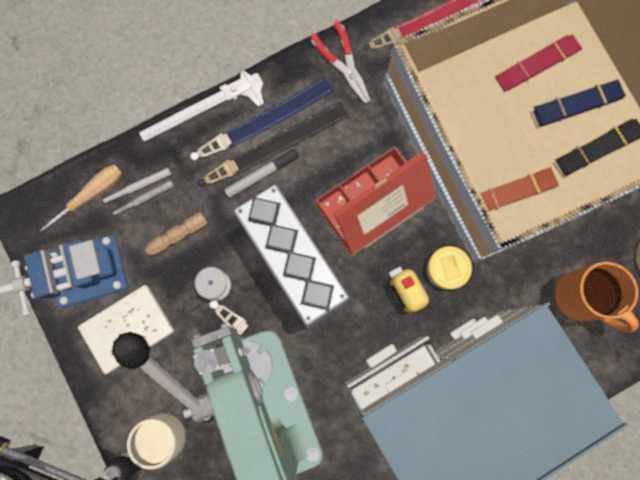

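View pics/side0.png

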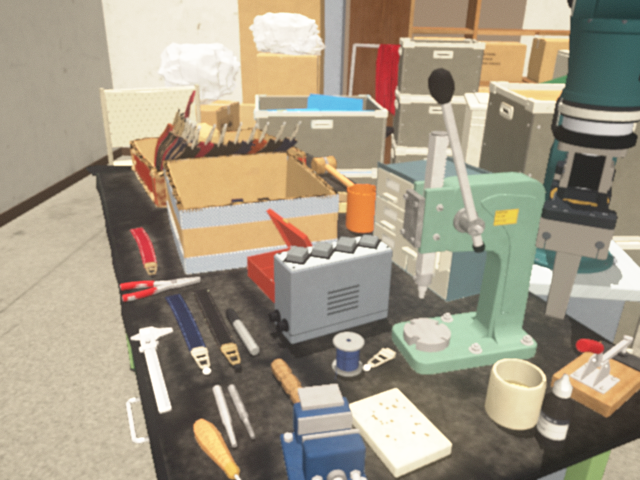

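Top view: the white top plate has corners at about (236,208), (272,186), (348,296) and (309,323). The keys are at about (263,209), (280,238), (298,265) and (317,294), the last being nearest. The green press and its lever stand just below, with the cabinet at lower right. Side view: the press is taller than the box.

```bash
cat > h.py <<'E'
import numpy as np,cv2
from station import *
def ray(n,uv,z):
    c=camera_model(n);K,R,t=c['intrinsics'],c['R'],c['t']
    d=R.T@np.linalg.solve(K,[uv[0],uv[1],1]);o=-R.T@t
    return o+d*(z-o[2])/d[2]
def proj(n,X):
    c=camera_model(n);p=c['intrinsics']@(c['R']@np.array(X)+c['t']);return p[:2]/p[2]
def tri(u,v):
    A=[]
    for n,p in(('top',u),('side',v)):
        c=camera_model(n);P=c['intrinsics']@np.c_[c['R'],c['t']]
        A.append((P,np.array(p,float).reshape(2,1)))
    X=cv2.triangulatePoints(A[0][0],A[1][0],A[0][1],A[1][1]);return (X[:3]/X[3]).ravel()
E
python3 - <<'E'
from h import *
im=cv2.imread('pics/top0.png')
g=cv2.cvtColor(im,cv2.COLOR_BGR2GRAY);hsv=cv2.cvtColor(im,cv2.COLOR_BGR2HSV)
roi=np.zeros_like(g);cv2.fillPoly(roi,[np.array([[228,208],[274,178],[358,296],[309,332]])],255)
m=((g>185)&(roi>0)).astype(np.uint8)*255
c=max(cv2.findContours(m,0,2)[0],key=cv2.contourArea);r=cv2.minAreaRect(c)
b=cv2.boxPoints(r);print('plate',r);W=np.array([ray('top',p,.14)for p in b]);print(W.round(4),np.linalg.norm(np.diff(W,axis=0),axis=1))
ctr=W.mean(0);e=[W[1]-W[0],W[2]-W[1]];a=max(e,key=np.linalg.norm)[:2];a=a/np.linalg.norm(a);a*=-np.sign(a[0])
print('centre',ctr,'axis(near)',a,'yaw',np.degrees(np.arctan2(a[1],a[0])))
hull=cv2.fillConvexPoly(np.zeros_like(g),cv2.convexHull(c),255)
k=((g>95)&(g<180)&(cv2.erode(hull,np.ones((5,5)))>0)).astype(np.uint8)*255
k=cv2.morphologyEx(k,cv2.MORPH_OPEN,np.ones((5,5)))
for c in cv2.findContours(k,0,2)[0]:
    if cv2.contourArea(c)>150:
        r=cv2.minAreaRect(c);p=ray('top',r[0],.154);print(r,p.round(4),'along',(p-ctr)[:2]@a)
# press head / cabinet / lever
for n,u,v in(('lever knob',(130,351),(441,86)),('press head far top',(230,330),(437,133)),('cabinet corner',(365,405),(379,165))):print(n,tri(u,v))
s=lambda f,l:cv2.resize(f,None,fx=3,fy=3,interpolation=cv2.INTER_CUBIC)
cv2.imwrite('pics/c1.png',s(im[170:370,190:450],3))
cv2.imwrite('pics/c2.png',cv2.resize(cv2.imread('pics/side0.png')[120:390,240:560],None,fx=2.2,fy=2.2))
E
```

```text
plate ((278.8288879394531, 261.43267822265625), (134.77076721191406, 21.653308868408203), 56.46953201293945)
[[0.5515 0.4528 0.14  ]
 [0.569  0.4286 0.14  ]
 [0.4169 0.3226 0.14  ]
 [0.4004 0.3464 0.14  ]] [0.02982697 0.18544117 0.02891643]
centre [0.48444241 0.38758281 0.14      ] axis(near) [-0.82027011 -0.57197636] yaw -145.11184163291853
lever knob [0.36451765 0.49651518 0.42525133]
press head far top [0.37244475 0.42111818 0.35377613]
cabinet corner [0.36010692 0.28020339 0.27127118]
```

View pics/c1.png

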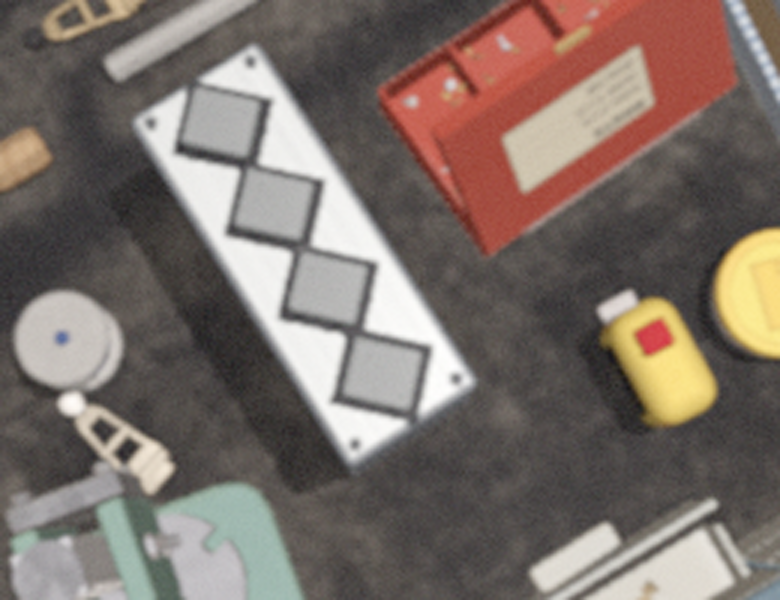

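View pics/c2.png

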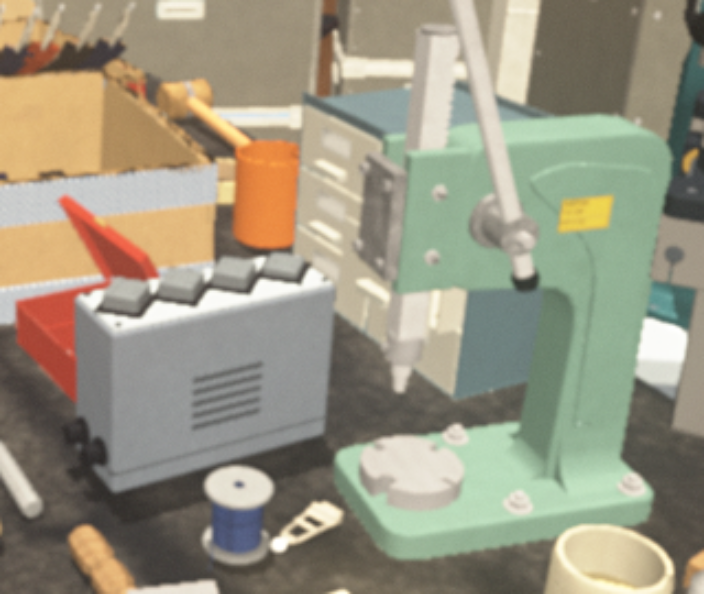

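Crops: the grey keys are centred at crop pixels (223,122), (277,203), (329,288) and (383,374), with plate corners at (134,122), (257,45), (473,382) and (350,467). The side crop shows the press head standing above box height just left of the near end, with the cabinet to the right.

```bash
cat >> h.py <<'E'
def rel(goal,yaw=None):
    o=observe();y=o['eef_rot'][2];d=np.array(goal)-o['tcp_pos']
    c,s=np.cos(y),np.sin(y)
    r=np.array([c*d[0]+s*d[1],-d[2],-s*d[0]+c*d[1]])*100
    print('rel cm',r.round(2),'tcp',o['tcp_pos'].round(4),'yaw',np.degrees(y).round(2),'F',o['force'].round(2),'t',o['clock'],'w',o['gripper_width'])
E
python3 - <<'E'
from h import *
px=lambda L:[(190+x/3,170+y/3) for x,y in L]
W=np.array([ray('top',p,.14) for p in px([(134,122),(257,45),(473,382),(350,467)])])
c=W.mean(0);a=(W[2]+W[3]-W[0]-W[1])[:2];a/=np.linalg.norm(a)
print(W.round(4),np.linalg.norm(np.roll(W,-1,0)-W,axis=1).round(3),c,a,np.degrees(np.arctan2(a[1],a[0])))
l=np.array([a[1],-a[0]])
for p in px([(383,374),(329,288),(277,203),(223,122)]):
    q=ray('top',p,.152);d=(q-c)[:2];print('key',q.round(4),'along',(d@a).round(4),'lat',(d@l).round(4))
for y in(.0675,.0225,-.0225,-.0675):print('model',(c[:2]+a*y).round(4))
k=c[:2]+a*.0675
for n,p,z in [('press',p,.33) for p in[(195,352),(207,332),(240,328),(270,338),(320,440)]]+[('cab',p,.28) for p in[(365,405),(455,355),(348,385),(430,340)]]:
    q=ray('top',p,z)[:2];d=q-k;ax=np.radians([85,70,100]);print(n,p,q.round(3),'r',np.linalg.norm(d).round(3),[(abs(d@[np.cos(t),np.sin(t)]).round(3),abs(d@[-np.sin(t),np.cos(t)]).round(3)) for t in ax])
rel((.22,.61,.33))
E
```

```text
[[0.5524 0.45   0.14  ]
 [0.5901 0.3947 0.14  ]
 [0.4367 0.2925 0.14  ]
 [0.3977 0.3468 0.14  ]] [0.067 0.184 0.067 0.186] [0.4942018  0.37098663 0.14      ] [-0.83212826 -0.55458323] -146.31798621981952
key [0.4384 0.333  0.152 ] along 0.0675 lat -0.0007
key [0.4762 0.358  0.152 ] along 0.0222 lat -0.0008
key [0.5141 0.3824 0.152 ] along -0.0229 lat -0.0016
key [0.5508 0.408  0.152 ] along -0.0676 lat -0.0005
model [0.438  0.3336]
model [0.4755 0.3585]
model [0.5129 0.3835]
model [0.5504 0.4084]
press (195, 352) [0.363 0.458] r 0.145 [(np.float64(0.117), np.float64(0.085)), (np.float64(0.091), np.float64(0.113)), (np.float64(0.135), np.float64(0.052))]
press (207, 332) [0.384 0.447] r 0.125 [(np.float64(0.108), np.float64(0.064)), (np.float64(0.088), np.float64(0.09)), (np.float64(0.121), np.float64(0.034))]
press (240, 328) [0.388 0.413] r 0.093 [(np.float64(0.075), np.float64(0.056)), (np.float64(0.057), np.float64(0.074)), (np.float64(0.087), np.float64(0.035))]
press (270, 338) [0.379 0.381] r 0.076 [(np.float64(0.043), np.float64(0.063)), (np.float64(0.025), np.float64(0.072)),
[... 244 characters left out ...]
t64(0.066), np.float64(0.123)), (np.float64(0.095), np.float64(0.102)), (np.float64(0.031), np.float64(0.136))]
cab (455, 355) [0.365 0.18 ] r 0.17 [(np.float64(0.159), np.float64(0.059)), (np.float64(0.169), np.float64(0.016)), (np.float64(0.139), np.float64(0.098))]
cab (348, 385) [0.33  0.298] r 0.113 [(np.float64(0.045), np.float64(0.104)), (np.float64(0.07), np.float64(0.089)), (np.float64(0.016), np.float64(0.112))]
cab (430, 340) [0.381 0.208] r 0.138 [(np.float64(0.131), np.float64(0.046)), (np.float64(0.138), np.float64(0.01)), (np.float64(0.114), np.float64(0.078))]
rel cm [ -0.05 -15.1   -0.1 ] tcp [0.2208 0.6107 0.179 ] yaw -19.87 F [ 0.65 -0.07  0.48] t 0.1 w 0.09191002237660804
```

play_rows --pt "0 -3 0" --pt "0 -6 0" --pt "0 -9 0" --pt "0 -12 0" --pt "0 -15 0" --pt "0 -17 0" --pt "0 -18 0" --pt "0 -18 0" --spin '[0, 0, 0, 0, 0, 0, 0, 0]' --jaw 0 --force 20

```text
clock: 0.77
tcp_pos: [0.2212, 0.6121, 0.3619]
eef_rot: [-1.567, 0.0, -0.347]
force: [-0.2, 0.3, 0.2]
gripper_width: 0.0404
```

play_rows --pt "3 0 1" --pt "6.5 0 2" --pt "10 0 3" --pt "13.5 0 4.2" --pt "17 0 5.3" --pt "20.5 0 6.4" --pt "24 0 7.5" --pt "26.5 0 8.3" --spin '[0, 0, 0, 0, 0, 0, 0, 0]'

```text
clock: 1.43
tcp_pos: [0.5018, 0.5971, 0.3561]
eef_rot: [-1.576, -0.0, -0.35]
force: [0.2, 0.7, 0.6]
gripper_width: 0.0002
```

```bash
python3 - <<'E'
from h import *
c=camera_model('wrist');print(-c['R'].T@c['t'])
rel((.475,.3585,.362));rel((.438,.3336,.18))
E
```

```text
[0.42588434 0.626139   0.56173105]
rel cm [  5.66  -0.59 -23.33] tcp [0.5018 0.5971 0.3561] yaw -20.04 F [0.21 0.67 0.61] t 1.4333 w 0.00017176746362564972
rel cm [  3.04  17.61 -26.94] tcp [0.5018 0.5971 0.3561] yaw -20.04 F [0.21 0.67 0.61] t 1.4333 w 0.00017176746362564972
```

```bash
python3 - <<'E'
from h import *
print(observe()['q'].round(3))
E
```

```text
[-0.959  0.632  0.088  0.952 -0.05   1.564  0.334]
```

play_rows --pt "0.5 0 -3" --pt "1.2 0 -6" --pt "2 0 -9" --pt "3 0 -12" --pt "3.8 0 -15" --pt "4.5 0 -18" --pt "5.2 -0.3 -21" --pt "5.66 -0.6 -23.3" --spin '[1, 2, 3, 4, 5, 6, 7, 8]'

```text
clock: 2.1
tcp_pos: [0.4718, 0.3574, 0.3634]
eef_rot: [-1.575, -0.001, -1.051]
force: [-0.4, -0.9, -0.1]
gripper_width: 0.0002
```

```bash
python3 - <<'E'
from h import *
print(observe()['q'].round(3))
rel((.475,.3585,.362))
E
```

```text
[-0.892  0.243  0.235  1.513 -0.056  1.397 -0.135]
rel cm [0.07 0.14 0.33] tcp [0.4718 0.3574 0.3634] yaw -60.24 F [-0.41 -0.87 -0.05] t 2.1 w 0.00020543267806237038
```

play_rows --pt "0 0 0" --pt "0 0 0" --pt "0 0 0" --pt "0 0 0" --pt "0 0 0" --pt "0 0 0" --pt "0 0 0" --pt "0 0 0" --spin '[1.4, 2.8, 4.2, 5.6, 7, 8.4, 9.8, 11]'

```text
clock: 2.77
tcp_pos: [0.4717, 0.3603, 0.3633]
eef_rot: [-1.572, -0.004, -2.011]
force: [-0.1, -0.6, -0.8]
gripper_width: 0.0005
```

play_rows --pt "0 0 0" --pt "0 0 0" --pt "0 0 0" --pt "0 0 0" --pt "0 0 0" --pt "0 0 0" --pt "0 0 0" --pt "0 0 0" --spin '[1.4, 2.8, 4.2, 5.6, 7, 8.4, 9.8, 11]'

```text
clock: 3.43
tcp_pos: [0.4717, 0.3603, 0.3633]
eef_rot: [-1.568, -0.003, -2.971]
force: [-0.0, -0.1, -0.4]
gripper_width: 0.0002
```

play_rows --pt "0 0 0" --pt "0 0 0" --pt "0 0 0" --pt "0 0 0" --pt "0 0 0" --pt "0 0 0" --pt "0 0 0" --pt "0 0 0" --spin '[1.3, 2.6, 3.9, 5, 5, 5, 5, 5]'

```text
clock: 4.1
tcp_pos: [0.4722, 0.3608, 0.3652]
eef_rot: [-1.57, -0.0, 2.884]
force: [-0.5, -0.3, -1.3]
gripper_width: 0.0001
```

```bash
python3 - <<'E'
from h import *
print(observe()['q'].round(3))
rel((.438,.333,.2))
cv2.imwrite('pics/side1.png',snapshot('side')[:,:,::-1])
E
```

```text
[-1.141  0.257  0.55   1.523 -0.135  1.401 -2.412]
rel cm [ 2.6  16.52  3.56] tcp [0.4722 0.3608 0.3652] yaw 165.22 F [-0.51 -0.31 -1.32] t 4.1 w 8.511785127505333e-05
```

View pics/side1.png

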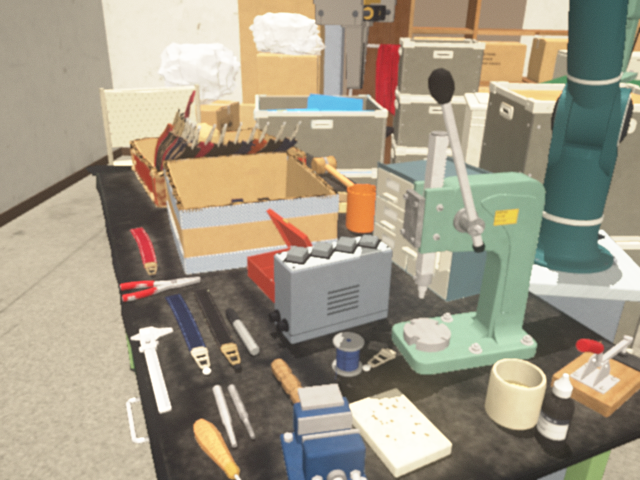

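The scene is unchanged, and the fingers are at the top of the frame, at about (350,60), high above the box. Next I move over the near key and down.

play_rows --pt "1.3 0 1.8" --pt "2.6 1 3.56" --pt "2.6 4 3.56" --pt "2.6 7 3.56" --pt "2.6 10 3.56" --pt "2.6 13 3.56" --pt "2.6 16 3.56" --pt "2.6 16.5 3.56" --spin '[0, 0, 0, 0, 0, 0, 0, 0]'

```text
clock: 4.82
tcp_pos: [0.4354, 0.3311, 0.1962]
eef_rot: [-1.564, -0.004, 2.883]
force: [-1.3, 0.0, -1.0]
gripper_width: 0.0006
```

```bash
python3 - <<'E'
from h import *
print(observe()['q'].round(3))
rel((.438,.333,.158))
cv2.imwrite('pics/side2.png',snapshot('side')[:,:,::-1])
rel((.438,.333,.158))
E
```

```text
[-1.14   0.295  0.522  1.861 -0.168  1.037 -2.38 ]
rel cm [-0.21  3.82 -0.25] tcp [0.4354 0.3311 0.1962] yaw 165.17 F [-1.31  0.03 -1.01] t 4.8167 w 0.0006343358862538109
rel cm [-0.13  3.98 -0.17] tcp [0.4363 0.3317 0.1978] yaw 165.16 F [-0.17 -0.83 -0.66] t 4.8667 w 0.0004395199134669213
```

View pics/side2.png

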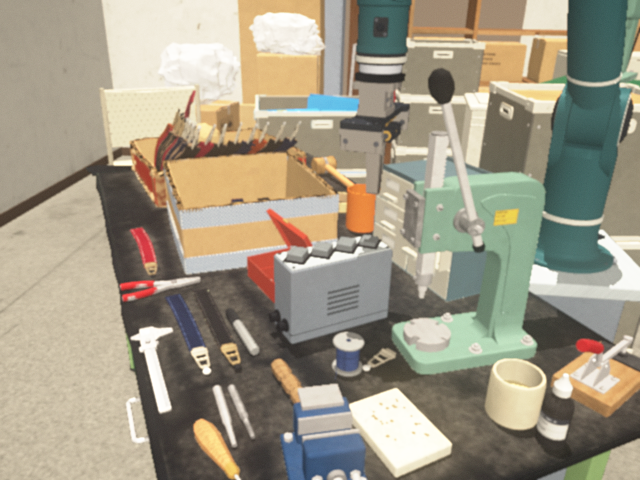

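The fingers are at about (370,180), over the near key and clear of the press and cabinet.

play_rows --pt "0 1 0" --pt "0 2 0" --pt "0 3 0" --pt "0 3.6 0" --pt "0 4 0" --pt "0 4 0" --pt "0 4 0" --pt "0 4 0" --spin '[0, 0, 0, 0, 0, 0, 0, 0]'

```text
clock: 5.53
tcp_pos: [0.4385, 0.3334, 0.1613]
eef_rot: [-1.572, 0.001, 2.882]
force: [-0.1, 0.0, 0.7]
gripper_width: 0.0005
```

```bash
cat >> h.py <<'E'
def feel(n=4):
    F=[];Z=[]
    for i in range(n):
        o=observe();F.append(o['force'][2]);Z.append(o['tcp_pos'][2]);snapshot('wrist')
    print('Fz',np.round(F,2),'mean',np.mean(F).round(2),'z mm',np.round(np.array(Z)*1000,2))
E
python3 - <<'E'
from h import *
feel();rel((.438,.333,.152))
E
```

```text
Fz [ 0.67  0.78 -0.39  0.33] mean 0.35 z mm [161.26 161.29 161.28 161.2 ]
rel cm [0.02 0.92 0.04] tcp [0.4383 0.3333 0.1612] yaw 165.13 F [-0.54 -0.78  0.16] t 5.7333 w 0.0005972005013860455
```

play_rows --pt "0 0.2 0" --pt "0 0.4 0" --pt "0 0.6 0" --pt "0 0.75 0" --pt "0 0.85 0" --pt "0 0.95 0" --pt "0 0.95 0" --pt "0 0.95 0" --spin '[0, 0, 0, 0, 0, 0, 0, 0]'

```text
clock: 6.4
tcp_pos: [0.4382, 0.3331, 0.1512]
eef_rot: [-1.571, 0.0, 2.882]
force: [-0.5, 0.1, 0.6]
gripper_width: 0.0006
```

```bash
python3 - <<'E'
from h import *
feel()
E
```

```text
Fz [ 0.59 -0.06  0.34  0.12] mean 0.25 z mm [151.24 151.33 151.37 151.38]
```

play_rows --pt "0 0.05 0" --pt "0 0.1 0" --pt "0 0.14 0" --pt "0 0.18 0" --pt "0 0.21 0" --pt "0 0.23 0" --pt "0 0.23 0" --pt "0 0.23 0" --spin '[0, 0, 0, 0, 0, 0, 0, 0]'

```text
clock: 7.27
tcp_pos: [0.4381, 0.3332, 0.149]
eef_rot: [-1.571, 0.0, 2.882]
force: [-0.7, 0.0, -0.1]
gripper_width: 0.0007
```

```bash
python3 - <<'E'
from h import *
feel()
E
```

```text
Fz [-0.14  0.05 -0.4  -0.24] mean -0.18 z mm [148.97 149.01 148.99 149.03]
```

play_rows --pt "0 0.01 0" --pt "0 0.02 0" --pt "0 0.03 0" --pt "0 0.04 0" --pt "0 0.05 0" --pt "0 0.06 0" --pt "0 0.06 0" --pt "0 0.06 0" --spin '[0, 0, 0, 0, 0, 0, 0, 0]'

```text
clock: 8.13
tcp_pos: [0.4382, 0.3332, 0.1484]
eef_rot: [-1.571, 0.0, 2.882]
force: [0.5, -0.1, 0.0]
gripper_width: 0.0009
```

```bash
python3 - <<'E'
from h import *
feel(3);cv2.imwrite('pics/side3.png',cv2.resize(snapshot('side')[150:330,260:440,::-1],None,fx=3.3,fy=3.3))
E
```

```text
Fz [0.01 0.39 0.08] mean 0.16 z mm [148.39 148.39 148.39]
```

View pics/side3.png

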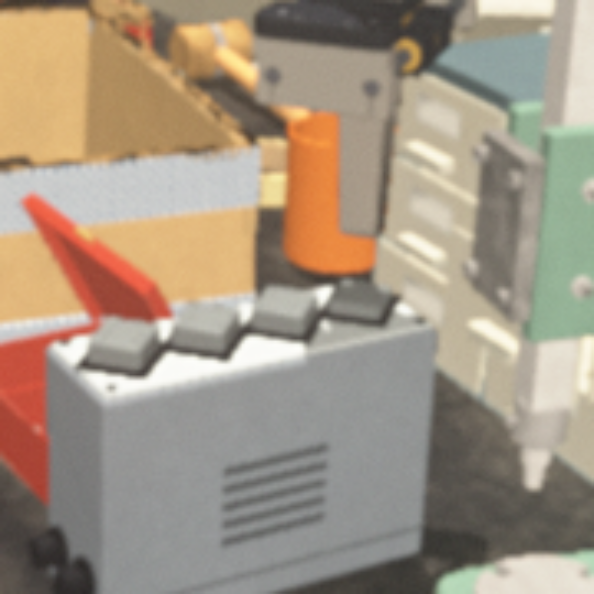

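The fingertip ends at crop (360,235), while the near key's top is at (362,303). The fingertip is behind or above where the pose puts it, so I'll project the pose to check.

```bash
python3 - <<'E'
from h import *
f=lambda X:((proj('side',X)-[260,150])*3.3).round(0)
print('tcp',f([.4382,.3332,.1484]))
for z in(.154,.149):print([f([x,y,z]) for x,y in[(.438,.3336),(.4755,.3585),(.5129,.3835),(.5504,.4084)]])
for z in(.18,.2,.22):print(z,f([.4382,.3332,z]))
cv2.imwrite('pics/top3.png',cv2.resize(snapshot('top')[150:350,190:450,::-1],None,fx=3,fy=3))
E
```

```text
tcp [359. 294.]
[array([360., 285.]), array([284., 300.]), array([205., 315.]), array([122., 332.])]
[array([360., 294.]), array([284., 309.]), array([205., 325.]), array([122., 341.])]
0.18 [363. 237.]
0.2 [365. 200.]
0.22 [368. 163.]
```

View pics/top3.png

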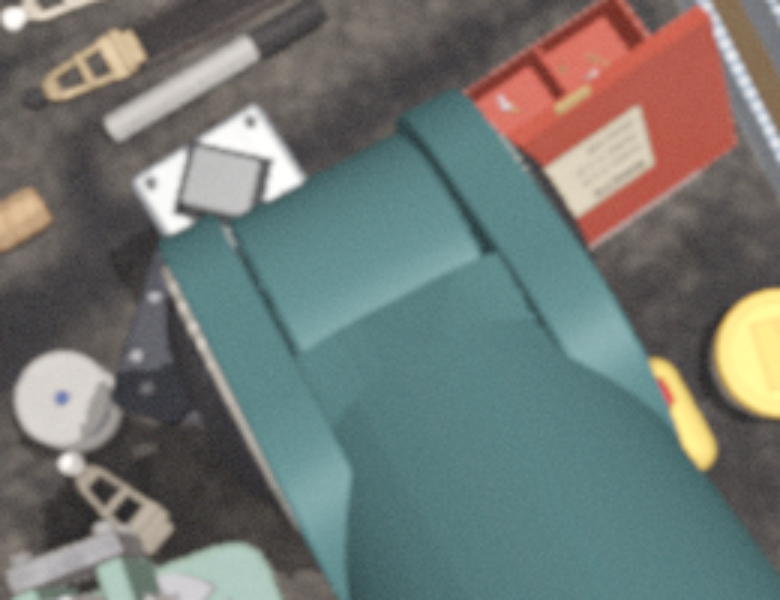

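```bash
python3 - <<'E'
from h import *
t=np.array([.2208,.611,.179]);z=np.array([.34,.94,0])
for s in(-.064,-.046,0,.046,.064):print(s,proj('side',t+z*s).round(0),proj('top',t+z*s).round(0))
# side2: tcp .4363 .3317 .1978
print(proj('side',[.4363,.3317,.1978]))
rel((.438,.333,.148))
im=cv2.imread('pics/side0.png')[200:400,480:640]
im2=cv2.imread('pics/side2.png')[80:280,300:460]
cv2.imwrite('pics/cmp.png',cv2.resize(np.hstack([im,im2]),None,fx=2.4,fy=2.4))
E
```

```text
-0.064 [557. 298.] [135. 486.]
-0.046 [556. 304.] [121. 480.]
0 [553. 322.] [ 87. 466.]
0.046 [549. 342.] [ 53. 452.]
0.064 [547. 351.] [ 40. 446.]
[371.79313424 211.6870602 ]
rel cm [0.01 0.04 0.02] tcp [0.4382 0.3331 0.1484] yaw 165.12 F [ 0.42 -0.59 -0.55] t 8.3833 w 0.00023092081489565255
```

View pics/cmp.png

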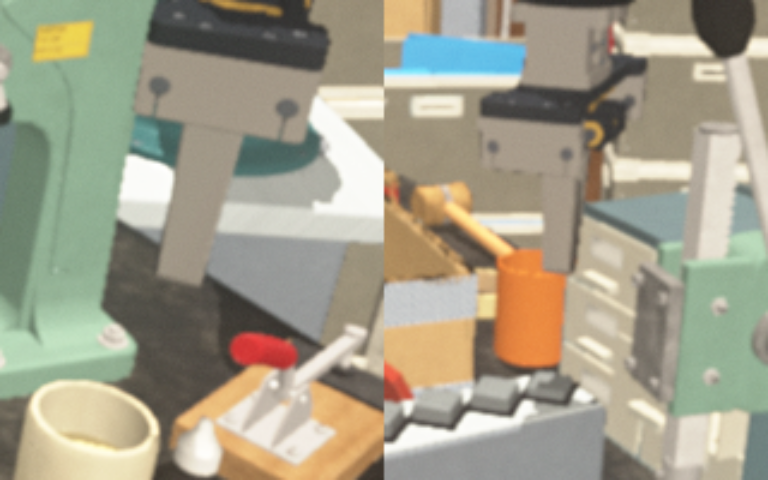

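The left panel (start) shows the finger end at full-frame (555,319), where about (549,346) was expected. In the right panel it is at (375,192), where about (372,212) was expected. Both are higher than the pose implies, so I'll check with the wrist camera.

```bash
python3 - <<'E'
from h import *
im=np.ascontiguousarray(snapshot('wrist')[:,:,::-1])
o=observe();t=o['tcp_pos']
c=camera_model('wrist');print('cam',-c['R'].T@c['t'],c['R'].round(2))
print('tcp',proj('wrist',t),'tcp+35mm',proj('wrist',t+[0,0,.035]))
for x,y in[(.438,.3336),(.4755,.3585),(.5129,.3835),(.5504,.4084)]:print(proj('wrist',[x,y,.152]).round(0))
cv2.imwrite('pics/wrist.png',im)
E
```

```text
cam [0.51959016 0.31168745 0.35408128] [[-0.26 -0.97  0.  ]
 [-0.92  0.24  0.29]
 [-0.28  0.07 -0.96]]
tcp [319.63764452 274.48348919] tcp+35mm [319.67606169 303.85958257]
[319. 278.]
[252. 223.]
[180. 163.]
[100.  98.]
```

View pics/wrist.png

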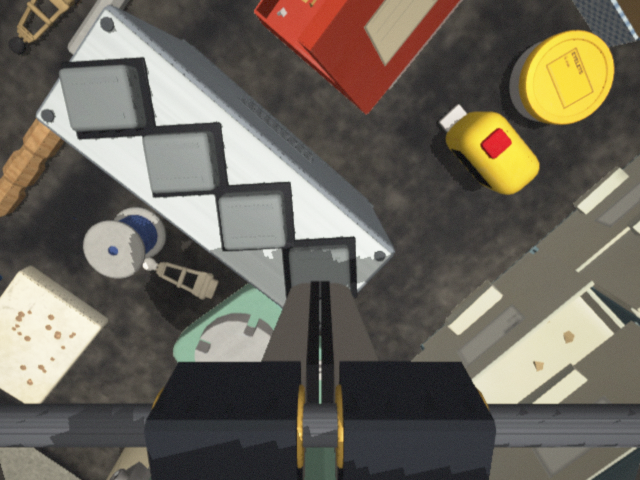

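The projected keys match the wrist image to a few pixels, so the arm pose is right. The finger ends are at about (319,282). Together with the side view, this puts the true tips about 25–35 mm behind the reported TCP. I'll go down by touch.

play_rows --pt "0 0.3 0" --pt "0 0.6 0" --pt "0 0.9 0" --pt "0 1.2 0" --pt "0 1.5 0" --pt "0 1.6 0" --pt "0 1.6 0" --pt "0 1.6 0" --spin '[0, 0, 0, 0, 0, 0, 0, 0]'

```text
clock: 9.1
tcp_pos: [0.4382, 0.3332, 0.1323]
eef_rot: [-1.571, 0.0, 2.882]
force: [-0.8, 0.2, 0.3]
gripper_width: 0.0001
```

```bash
python3 - <<'E'
from h import *
feel(2);im=snapshot('side')[190:300,310:420,::-1]
cv2.imwrite('pics/side4.png',cv2.resize(im,None,fx=5,fy=5,interpolation=cv2.INTER_CUBIC))
E
```

```text
Fz [0.29 0.67] mean 0.48 z mm [132.33 132.46]
```

View pics/side4.png

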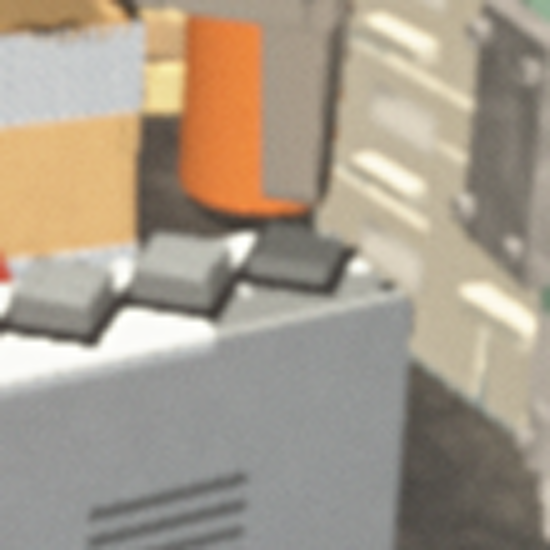

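The finger end is at crop (290,203) and the key top's centre at (300,245), which leaves about 15–20 mm. I continue by touch.

play_rows --pt "0 0.2 0" --pt "0 0.4 0" --pt "0 0.6 0" --pt "0 0.8 0" --pt "0 1.0 0" --pt "0 1.0 0" --pt "0 1.0 0" --pt "0 1.0 0" --spin '[0, 0, 0, 0, 0, 0, 0, 0]'

```text
clock: 9.92
tcp_pos: [0.4382, 0.3332, 0.1224]
eef_rot: [-1.571, 0.0, 2.882]
force: [-0.2, 0.4, -0.3]
gripper_width: 0.0004
```

```bash
python3 - <<'E'
from h import *
feel(2)
E
```

```text
Fz [-0.26  0.03] mean -0.11 z mm [122.41 122.47]
```

play_rows --pt "0 0.05 0" --pt "0 0.1 0" --pt "0 0.15 0" --pt "0 0.2 0" --pt "0 0.25 0" --pt "0 0.25 0" --pt "0 0.25 0" --pt "0 0.25 0" --spin '[0, 0, 0, 0, 0, 0, 0, 0]'

```text
clock: 10.68
tcp_pos: [0.4381, 0.3332, 0.1199]
eef_rot: [-1.571, 0.0, 2.882]
force: [0.4, -0.6, 0.2]
gripper_width: 0.0005
```

```bash
python3 - <<'E'
from h import *
feel(2)
E
```

```text
Fz [ 0.16 -0.5 ] mean -0.17 z mm [119.87 119.91]
```

play_rows --pt "0 0.05 0" --pt "0 0.1 0" --pt "0 0.15 0" --pt "0 0.2 0" --pt "0 0.25 0" --pt "0 0.25 0" --pt "0 0.25 0" --pt "0 0.25 0" --spin '[0, 0, 0, 0, 0, 0, 0, 0]'

```text
clock: 11.45
tcp_pos: [0.4382, 0.3332, 0.1174]
eef_rot: [-1.571, 0.0, 2.882]
force: [0.5, 1.4, 0.2]
gripper_width: 0.0005
```

play_rows --pt "0 0.05 0" --pt "0 0.1 0" --pt "0 0.15 0" --pt "0 0.2 0" --pt "0 0.25 0" --pt "0 0.25 0" --pt "0 0.25 0" --pt "0 0.25 0" --spin '[0, 0, 0, 0, 0, 0, 0, 0]'

```text
clock: 12.12
tcp_pos: [0.4381, 0.3332, 0.1149]
eef_rot: [-1.571, 0.0, 2.882]
force: [-1.0, 0.4, 0.1]
gripper_width: 0.0005
```

play_rows --pt "0 0.05 0" --pt "0 0.1 0" --pt "0 0.15 0" --pt "0 0.2 0" --pt "0 0.2 0" --pt "0 0.2 0" --pt "0 0.2 0" --pt "0 0.2 0" --spin '[0, 0, 0, 0, 0, 0, 0, 0]'

```text
clock: 12.78
tcp_pos: [0.4381, 0.3332, 0.1134]
eef_rot: [-1.571, -0.0, 2.882]
force: [-1.8, -1.8, 5.8]
gripper_width: 0.0002
```

Contact: 5.8 N within about 1.5 mm, stiff like a latched key. Next I lift, move to key 2 and descend only to the height of an up key.

play_rows --pt "0 -0.8 0" --pt "0 -1.5 0" --pt "-1.0 -1.5 -1.15" --pt "-2.0 -1.5 -2.3" --pt "-2.98 -1.5 -3.37" --pt "-2.98 -1.5 -3.37" --pt "-2.98 -1.2 -3.37" --pt "-2.98 -1.0 -3.37" --spin '[0, 0, 0, 0, 0, 0, 0, 0]'

```text
clock: 13.45
tcp_pos: [0.475, 0.3575, 0.1226]
eef_rot: [-1.57, -0.001, 2.882]
force: [-0.4, 0.5, 0.1]
gripper_width: 0.0004
```

play_rows --pt "0 0.2 0" --pt "0 0.35 0" --pt "0 0.45 0" --pt "0 0.55 0" --pt "0 0.65 0" --pt "0 0.65 0" --pt "0 0.65 0" --pt "0 0.65 0" --spin '[0, 0, 0, 0, 0, 0, 0, 0]'

```text
clock: 14.12
tcp_pos: [0.4754, 0.358, 0.1165]
eef_rot: [-1.571, -0.0, 2.882]
force: [-2.8, -1.1, 4.3]
gripper_width: 0.0005
```

```bash
python3 - <<'E'
from h import *
rel((.4755,.3585,.1164));feel(2)
E
```

```text
rel cm [ 0.    0.01 -0.05] tcp [0.4754 0.358  0.1165] yaw 165.13 F [-2.76 -1.12  4.28] t 14.1167 w 0.0005379806194242967
Fz [4.28 4.52] mean 4.4 z mm [116.46 116.46]
```

Key 2 gives 4.4 N at 116.5 mm, where key 1 gave nothing at 117.4 or 114.9, so key 2 is up. On to keys 3 and 4.

play_rows --pt "0 -0.7 0" --pt "0 -1.2 0" --pt "-1.0 -1.2 -1.15" --pt "-2.0 -1.2 -2.3" --pt "-2.98 -1.2 -3.37" --pt "-2.98 -1.1 -3.37" --pt "-2.98 -0.9 -3.37" --pt "-2.98 -0.7 -3.37" --spin '[0, 0, 0, 0, 0, 0, 0, 0]'

```text
clock: 14.88
tcp_pos: [0.5127, 0.3826, 0.1232]
eef_rot: [-1.571, -0.0, 2.882]
force: [0.4, 0.3, 0.0]
gripper_width: 0.0004
```

play_rows --pt "0 0.2 0" --pt "0 0.35 0" --pt "0 0.45 0" --pt "0 0.55 0" --pt "0 0.65 0" --pt "0 0.65 0" --pt "0 0.65 0" --pt "0 0.65 0" --spin '[0, 0, 0, 0, 0, 0, 0, 0]'

```text
clock: 15.55
tcp_pos: [0.5129, 0.383, 0.117]
eef_rot: [-1.571, -0.0, 2.882]
force: [-2.6, -2.0, 4.7]
gripper_width: 0.0007
```

play_rows --pt "0 -0.7 0" --pt "0 -1.2 0" --pt "-1.0 -1.2 -1.15" --pt "-2.0 -1.2 -2.3" --pt "-2.98 -1.2 -3.37" --pt "-2.98 -1.1 -3.37" --pt "-2.98 -0.9 -3.37" --pt "-2.98 -0.7 -3.37" --spin '[0, 0, 0, 0, 0, 0, 0, 0]'

```text
clock: 16.22
tcp_pos: [0.5501, 0.4075, 0.1237]
eef_rot: [-1.57, -0.0, 2.882]
force: [-0.6, -0.9, 0.3]
gripper_width: 0.0
```

play_rows --pt "0 0.2 0" --pt "0 0.35 0" --pt "0 0.45 0" --pt "0 0.55 0" --pt "0 0.65 0" --pt "0 0.65 0" --pt "0 0.65 0" --pt "0 0.65 0" --spin '[0, 0, 0, 0, 0, 0, 0, 0]'

```text
clock: 16.88
tcp_pos: [0.5503, 0.4079, 0.1176]
eef_rot: [-1.571, -0.0, 2.882]
force: [-2.3, -1.7, 3.5]
gripper_width: 0.0005
```

```bash
python3 - <<'E'
from h import *
feel(2);rel((.5504,.4084,.1165));rel((.438,.3336,.125));print(observe()['q'].round(2))
E
```

```text
Fz [3.55 4.21] mean 3.88 z mm [117.58 117.55]
rel cm [ 0.02  0.1  -0.04] tcp [0.5504 0.4079 0.1175] yaw 165.13 F [-1.65 -2.05  3.16] t 16.9833 w 0.0003552019268080064
rel cm [ 8.96 -0.75 10.07] tcp [0.5504 0.4079 0.1175] yaw 165.13 F [-1.65 -2.05  3.16] t 16.9833 w 0.0003552019268080064
[-1.    0.62  0.47  1.59 -0.31  1.01 -2.28]
```

Keys 2–4 are springy at up height (4.4, 4.7 and 3.9 N), so key 1, the nearest, is the latched one. I go back over it.

play_rows --pt "0 -0.8 0" --pt "0 -1.5 0" --pt "2 -1.5 2.25" --pt "4.5 -1.5 5.05" --pt "7 -1.5 7.85" --pt "8.95 -1.5 10.05" --pt "8.95 -1.3 10.05" --pt "8.95 -1.0 10.05" --spin '[0, 0, 0, 0, 0, 0, 0, 0]'

```text
clock: 17.65
tcp_pos: [0.4384, 0.3343, 0.1287]
eef_rot: [-1.574, 0.001, 2.882]
force: [0.7, -0.3, 0.1]
gripper_width: 0.0006
```

play_rows --pt "0 0.3 0" --pt "0 0.6 0" --pt "0 0.9 0" --pt "0 1.1 0" --pt "0 1.2 0" --pt "0 1.2 0" --pt "0 1.2 0" --pt "0 1.2 0" --spin '[0, 0, 0, 0, 0, 0, 0, 0]'

```text
clock: 18.32
tcp_pos: [0.4383, 0.3338, 0.1154]
eef_rot: [-1.571, 0.0, 2.882]
force: [-0.3, 0.3, 0.2]
gripper_width: 0.0003
```

```bash
python3 - <<'E'
from h import *
rel((.438,.3336,.1085))
E
```

```text
rel cm [0.03 0.69 0.03] tcp [0.4383 0.3338 0.1154] yaw 165.12 F [-0.33  0.3   0.16] t 18.3167 w 0.00030399173234407003
```

play_rows --pt "0 0.1 0" --pt "0 0.2 0" --pt "0 0.3 0" --pt "0 0.4 0" --pt "0 0.5 0" --pt "0 0.6 0" --pt "0 0.65 0" --pt "0 0.65 0" --spin '[0, 0, 0, 0, 0, 0, 0, 0]'

```text
clock: 18.98
tcp_pos: [0.4384, 0.3339, 0.1097]
eef_rot: [-1.572, 0.0, 2.882]
force: [-1.5, -1.4, 7.9]
gripper_width: 0.0004
```

play_rows --pt "0 0.03 0" --pt "0 0.05 0" --pt "0 0.07 0" --pt "0 0.09 0" --pt "0 0.09 0" --pt "0 0.09 0" --pt "0 0.09 0" --pt "0 0.09 0" --spin '[0, 0, 0, 0, 0, 0, 0, 0]'

```text
clock: 19.65
tcp_pos: [0.4384, 0.3339, 0.1091]
eef_rot: [-1.572, -0.0, 2.882]
force: [-2.7, -2.1, 8.5]
gripper_width: 0.0008
```

play_rows --pt "0 0.02 0" --pt "0 0.04 0" --pt "0 0.06 0" --pt "0 0.06 0" --pt "0 0.06 0" --pt "0 0.06 0" --pt "0 0.06 0" --pt "0 0.06 0" --spin '[0, 0, 0, 0, 0, 0, 0, 0]'

```text
clock: 20.32
tcp_pos: [0.4384, 0.3339, 0.1091]
eef_rot: [-1.572, -0.0, 2.882]
force: [-3.2, -3.0, 13.4]
gripper_width: 0.0007
```

```bash
python3 - <<'E'
from h import *
feel(2)
E
```

```text
Fz [13.39 14.24] mean 13.82 z mm [109.09 109.07]
```

That is the bottom stop: 13.8 N with no further travel. I release only partway, to up-key height, to feel whether the key follows.

play_rows --pt "0 -0.3 0" --pt "0 -0.6 0" --pt "0 -0.8 0" --pt "0 -0.9 0" --pt "0 -0.9 0" --pt "0 -0.9 0" --pt "0 -0.9 0" --pt "0 -0.9 0" --spin '[0, 0, 0, 0, 0, 0, 0, 0]'

```text
clock: 21.08
tcp_pos: [0.4384, 0.3339, 0.1164]
eef_rot: [-1.571, 0.0, 2.882]
force: [0.3, -1.2, 3.8]
gripper_width: 0.0005
```

play_rows --pt "0 -2 0" --pt "0 -5 0" --pt "0 -8 0" --pt "0 -11 0" --pt "0 -14 0" --pt "0 -17 0" --pt "0 -20 0" --pt "0 -22 0" --spin '[0, 0, 0, 0, 0, 0, 0, 0]'

```text
clock: 21.75
tcp_pos: [0.4386, 0.3342, 0.3387]
eef_rot: [-1.573, 0.001, 2.882]
force: [0.3, 0.3, 0.4]
gripper_width: 0.0006
```

play_rows --pt "0 0 0" --pt "0 0 0" --pt "0 0 0" --pt "0 0 0" --pt "0 0 0" --pt "0 0 0" --pt "0 0 0" --pt "0 0 0" --spin '[0, 0, 0, 0, 0, 0, 0, 0]'

```text
clock: 22.42
tcp_pos: [0.4381, 0.3337, 0.336]
eef_rot: [-1.57, -0.0, 2.882]
force: [-0.6, -0.3, -1.4]
gripper_width: 0.0006
```

```bash
python3 - <<'E'
from h import *
b=snapshot('side')[:,:,::-1]
a=cv2.imread('pics/side0.png')
o=observe();print(o['clock'],o['tcp_pos'],o['force'])
f=lambda i:cv2.resize(i[225:285,270:400],None,fx=4.5,fy=4.5,interpolation=cv2.INTER_CUBIC)
cv2.imwrite('pics/ba.png',np.vstack([f(a),f(b)]))
E
```

```text
22.4667 [0.43817299 0.3337187  0.33615288] [-0.24795083  0.64810891  0.82693669]
```

View pics/ba.png

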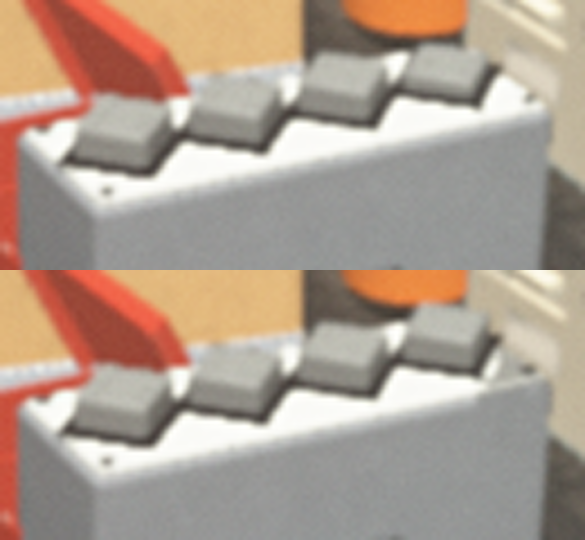

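In the before/after view, the nearest key (445,70 above; 445,335 below) was low at the start. It now stands as tall as the other three, and all four are up.

```bash
python3 -c "
from station import *
print(hand_in())"
```

```text
the job is handed in; nothing more can be done
None
```

The job is done and handed in at about 22.5 s: the latched key was the one nearest the robot, and all four keys are now up.

**Tapping:** I tapped the keys in order from nearest to farthest.
- **Nearest key:** it gave no force at up-key height, then resisted stiffly about 5 mm lower, at 5.8 N.
- **Other three keys:** each was springy at up-key height, at about 4.4, 4.7 and 3.9 N after about 2 mm of travel.

**Pressing:** I pressed the nearest key to its bottom stop. The force peaked at about 14 N, because the last small step came after the key had already bottomed, so that was more than the 8 N or so it needs.

**Last checks:**
- **Release:** on letting go, the key followed the fingers back to up-key height with 3.8 N of spring force.
- **Side view:** the before/after picture shows all four keys equally tall.
- **Hand-in:** the gripper was well clear of everything. I saw nothing touched or moved around the box, but I took no final picture of the small items alone.

**Disagreement:** the finger ends were about 36 mm short of the reported TCP. My first tap at the stated height therefore met only air. I confirmed the offset in the side and wrist pictures and found the real contact height by touch.

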